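# Reload the tube row in reverse order

## Task

Move the four capped tubes one by one from the grey rack into the yellow rack, one per bay, so that the row ends in reverse order: the tube that was leftmost (as the robot looks at the bench) in the grey rack goes into the rightmost bay of the yellow rack, and so on to the tube that was rightmost, which goes leftmost. The small coloured tiles on the grey rack keep showing where each tube stood. Keep every tube upright and leave them all standing on the floors of their bays, let go.

Things in the scene. Friction and masses are not known exactly. Their poses are not given: they have to be found in the camera images.
- tube_blue_center (a point): centre, half-way up, of the loose 50 ml screw-cap tube with the blue cap: 115 mm tall, body 28.4 mm in diameter, ribbed cap 34.4 mm in diameter over the top 15 mm; flat foot 57.5 mm below this point, top of the cap 57.5 mm above it, about 45 g. z runs up the tube. It starts upright in one of the four bays of the grey rack (which one changes).
- tube_orange_center (a point): centre, half-way up, of the loose 50 ml screw-cap tube with the orange cap: 115 mm tall, body 28.4 mm in diameter, ribbed cap 34.4 mm in diameter over the top 15 mm; flat foot 57.5 mm below this point, top of the cap 57.5 mm above it, about 45 g. z runs up the tube. It starts upright in one of the four bays of the grey rack (which one changes).
- tube_green_center (a point): centre, half-way up, of the loose 50 ml screw-cap tube with the green cap: 115 mm tall, body 28.4 mm in diameter, ribbed cap 34.4 mm in diameter over the top 15 mm; flat foot 57.5 mm below this point, top of the cap 57.5 mm above it, about 45 g. z runs up the tube. It starts upright in one of the four bays of the grey rack (which one changes).
- tube_white_center (a point): centre, half-way up, of the loose 50 ml screw-cap tube with the white cap: 115 mm tall, body 28.4 mm in diameter, ribbed cap 34.4 mm in diameter over the top 15 mm; flat foot 57.5 mm below this point, top of the cap 57.5 mm above it, about 45 g. z runs up the tube. It starts upright in one of the four bays of the grey rack (which one changes).
- tag_blue: small flat blue tile, 14 x 28 x 3 mm, fixed on the front ledge of the grey rack before the bay in which the blue-capped tube starts; it stays there and so records the first order. Origin at the centre of its underside, 37 mm from the bay's centre on the -x side of the rack (its axes are the rack's).
- tag_orange: small flat orange tile, 14 x 28 x 3 mm, fixed on the front ledge of the grey rack before the bay in which the orange-capped tube starts; it stays there and so records the first order. Origin at the centre of its underside, 37 mm from the bay's centre on the -x side of the rack (its axes are the rack's).
- tag_green: small flat green tile, 14 x 28 x 3 mm, fixed on the front ledge of the grey rack before the bay in which the green-capped tube starts; it stays there and so records the first order. Origin at the centre of its underside, 37 mm from the bay's centre on the -x side of the rack (its axes are the rack's).
- tag_white: small flat white tile, 14 x 28 x 3 mm, fixed on the front ledge of the grey rack before the bay in which the white-capped tube starts; it stays there and so records the first order. Origin at the centre of its underside, 37 mm from the bay's centre on the -x side of the rack (its axes are the rack's).
- grey_rack: grey open rack, fixed, holds the tubes at first; 54 mm deep plus a ledge (19 deep, 10 high) in front: 4 square bays in a row along its y, centres at x = 0, y = +75, +25, -25, -75 mm (+y: robot's left), each 46 x 46 mm inside; floor 4 mm, wall tops 30 mm above the bench, walls 4 mm thick; end tabs reach y = +-115 mm. Origin: mid-row, on the bench; x points away from the robot, z up; turned up to 20 degrees. 
- yellow_rack: yellow open rack, fixed, empty at first; 54 mm deep: 4 square bays in a row along its y, centres at x = 0, y = +75, +25, -25, -75 mm (+y: robot's left), each 46 x 46 mm inside; floor 4 mm, wall tops 30 mm above the bench, walls 4 mm thick; end tabs reach y = +-115 mm. Origin: mid-row, on the bench; x points away from the robot, z up; turned up to 20 degrees. A tall machine stands right of a line from x, y = 0.55, -0.15 to 0.9, 0.2 m.
Not all that is in view belongs to the job. What is shaped like the part that bears tube_blue_center but purple is not meant. Leave any red look-alike of the part that bears tube_green_center alone.

How it is judged:
At the end, for the whole second after the job is handed in: Each tube stands in the yellow bay that mirrors (left for right) the grey bay with the tile of its colour: within 12 mm of the bay's centre in x and y, foot on the floor within 6 mm, within 0.1 rad of upright, under 0.02 m/s, not touched by the fingers (x of tube_blue_center in the frame of yellow_rack between -0.012 and 0.012 m and z of tube_blue_center in the frame of yellow_rack between 0.0555 and 0.0675 m and angle between each of tube_blue_center, tube_orange_center, tube_green_center, tube_white_center's own z axis and vertical below 0.1 rad and linear speed of each of tube_blue, tube_orange, tube_green, tube_white below 0.02 m/s and contact force between each of tube_blue, tube_orange, tube_green, tube_white and the fingers below 0.05 N and ((y of tag_blue in the frame of grey_rack between 0.06 and 0.09 m and y of tube_blue_center in the frame of yellow_rack between -0.087 and -0.063 m) or (y of tag_blue in the frame of grey_rack between 0.01 and 0.04 m and y of tube_blue_center in the frame of yellow_rack between -0.037 and -0.013 m) or (y of tag_blue in the frame of grey_rack between -0.04 and -0.01 m and y of tube_blue_center in the frame of yellow_rack between 0.013 and 0.037 m) or (y of tag_blue in the frame of grey_rack between -0.09 and -0.06 m and y of tube_blue_center in the frame of yellow_rack between 0.063 and 0.087 m)) and x of tube_orange_center in the frame of yellow_rack between -0.012 and 0.012 m and z of tube_orange_center in the frame of yellow_rack between 0.0555 and 0.0675 m and ((y of tag_orange in the frame of grey_rack between 0.06 and 0.09 m and y of tube_orange_center in the frame of yellow_rack between -0.087 and -0.063 m) or (y of tag_orange in the frame of grey_rack between 0.01 and 0.04 m and y of tube_orange_center in the frame of yellow_rack between -0.037 and -0.013 m) or (y of tag_orange in the frame of grey_rack between -0.04 and -0.01 m and y of tube_orange_center in the frame of yellow_rack between 0.013 and 0.037 m) or (y of tag_orange in the frame of grey_rack between -0.09 and -0.06 m and y of tube_orange_center in the frame of yellow_rack between 0.063 and 0.087 m)) and x of tube_green_center in the frame of yellow_rack between -0.012 and 0.012 m and z of tube_green_center in the frame of yellow_rack between 0.0555 and 0.0675 m and ((y of tag_green in the frame of grey_rack between 0.06 and 0.09 m and y of tube_green_center in the frame of yellow_rack between -0.087 and -0.063 m) or (y of tag_green in the frame of grey_rack between 0.01 and 0.04 m and y of tube_green_center in the frame of yellow_rack between -0.037 and -0.013 m) or (y of tag_green in the frame of grey_rack between -0.04 and -0.01 m and y of tube_green_center in the frame of yellow_rack between 0.013 and 0.037 m) or (y of tag_green in the frame of grey_rack between -0.09 and -0.06 m and y of tube_green_center in the frame of yellow_rack between 0.063 and 0.087 m)) and x of tube_white_center in the frame of yellow_rack between -0.012 and 0.012 m and z of tube_white_center in the frame of yellow_rack between 0.0555 and 0.0675 m and ((y of tag_white in the frame of grey_rack between 0.06 and 0.09 m and y of tube_white_center in the frame of yellow_rack between -0.087 and -0.063 m) or (y of tag_white in the frame of grey_rack between 0.01 and 0.04 m and y of tube_white_center in the frame of yellow_rack between -0.037 and -0.013 m) or (y of tag_white in the frame of grey_rack between -0.04 and -0.01 m and y of tube_white_center in the frame of yellow_rack between 0.013 and 0.037 m) or (y of tag_white in the frame of grey_rack between -0.09 and -0.06 m and y of tube_white_center in the frame of yellow_rack between 0.063 and 0.087 m))).
It fails at once if a tube is tipped by more than 0.5 rad from upright (angle between any of tube_blue_center, tube_orange_center, tube_green_center, tube_white_center's own z axis and vertical above 0.5 rad).
It also fails if it takes over 102 s, if anything falls off the work surface, if the arm or the gripper's body presses on something with over 40 N, if the wrist force passes 120 N, or if a joint passes its speed limit or range.

## Robot

A 7-joint arm with a two-finger parallel gripper is mounted at the origin on a cart in front of the work surface, level with it; the furniture and walls round the work are solid. World frame = base frame: x ahead of the robot, y to its left, z up, the work surface at z = 0. Lengths are in m, angles in rad, forces in N, time in s.
With the tool pointing down it reaches from about 0.4 to 0.85 m from the base axis. Payload 10.4 kg.
Tool frame: the origin (TCP) lies at the very end of the fingers, on their centre line; the grasp point (between the pads) lies 19 mm behind it; z points along the fingers, y is the line along which they close (so a half turn about z gives the same grasp; the last joint's range is limited). The gripper opens to 87 mm and grips with 3 to 60 N. Pads are 19 mm wide; open, the fingers measure 117 mm over their backs; the gripper's body (75 mm by 190 mm) begins 51 mm behind the grasp point.
Start: joints at [-1.169, 0.332, -0.065, 1.46, 0.022, 1.35, -0.088], TCP at [0.258, 0.569, 0.223] pointing down, gripper open.
Joint ranges: [-2.6, 2.6], [-0.5, 2.12], [-1.47, 1.34], [0.16, 2.42], [-1.27, 4.41], [0.06, 2.06], [-2.6, 2.6]. Speed limits (rad/s): [2.22, 2.22, 2.79, 2.79, 3.14, 3.14, 3.14].

## Interface

Orientations are given as a unit quaternion [w, x, y, z].
In Python, from station import get_state, read_camera, camera_model, close_job, silhouettes, mark_of gives the robot as it stands. The module is installed in compiled form; this text tells all that it offers.
- The arm moves only by the shell command python3 -m creep 'ROWS' [OPENING] [FORCE]. ROWS is JSON, a list of rows, each an object with "delta_pos": the shift along the tool's x, y, z in m, a list of three; "dr": the turn, a rotation vector about the tool's x, y, z in rad, a list of three. In form: [{"delta_pos": [dx, dy, dz], "dr": [rx, ry, rz]}, ...]. A call has 1 to 8 rows; each row is the pose to reach, as a shift and turn from the pose commanded when the call began, along the tool's axes at that moment; what a row does not reach only later rows make up. A row lasts 1/8 s, in which the tool goes at most 62.5 mm and 10.7 degrees, less where a joint would pass 70% of its speed; a pose out of reach is approached as far as the arm can. A call with a gripper value outside its range is refused whole. OPENING is the gripper's target within -1 to 1 (fully open at 1, half-way at 0, shut at -1), set as the call begins (- or left out, the last holds). The fingers move at their own pace and stop on an object; FORCE is the grip in N (left out, the last holds). Time passes only in rows, so rows that repeat a pose let the fingers close. It gives the time, the measured TCP pose, the force, the opening and the grip force at its end, in the units of the state.
- get_state(): the state, without advancing time (a new reading comes with each control period).
- read_camera(name): name is "side" or "top" or "wrist"; returns the picture (384x512x3 uint8, blue, green, red); there is no depth.
- camera_model(name): a dict with "fx", "fy", "cx", "cy" (pixels), "k1" (the pictures are not rectified: a ray, as slopes to the right and down, at radius r is drawn at 1 + k1 r^2 times it, then the intrinsics apply), "R" (3x3) and "t" (3): a world point X has camera coordinates R X + t. Camera axes: x right, y down, z forward; pixel columns grow to the right and rows downward; lengths in m; the calibration is good to about 2 mm. A picture is of the moment at which its call begins: read the wrist's pose just before it. camera_model takes no time and is no camera call; for the wrist camera it gives the pose at the moment of the call.
- close_job(): hands the job in; it is judged then, once.
Trained networks look in the newest picture that a camera, given by its name, has taken for a name from the list of things; names that differ only in an ending like _2 or _b are one class to them, and where a whole thing is asked for, a point or a joint stands for the part that bears it (a point fixed in the world has none). Each returns a list of dicts, best first, with "confidence" (0 to 1); they miss things now and then, are a little off and sometimes report something else, mostly with a low value. They report only what shows in the picture. A call takes as long as a camera call. They do not tell look-alikes from the thing itself.
- silhouettes(thing, camera): "region" (384x512 bool, what is visible of it).
- mark_of(thing, camera): "at" ([x, y, z] in m, in world coordinates, good to about 4 mm: a listed point, or the origin of a listed thing).
The state is a dict: "time": time; "joints": joint angles; "qd": joint speeds; "joint_torque": joint torques, N m; "position": TCP position; "tool_rot": TCP orientation; "force": force on the tool from outside, world axes, zero at the start; "ft_torque": the same for the moment, N m; "width": opening from 0.0 (shut) to 1.0 (fully open); "grasp_force": force on a finger pad.
Only numpy, scipy, OpenCV 4.12 (cv2) and the standard library are available. Lean on these libraries where they do the work, as an engineer would, in place of code of your own. Each camera call takes 0.05 s, during which the arm holds its last target. There are 200 camera calls.

## Working session

There is one attempt and no reset: what is moved stays moved. The work goes in short steps, Python scripts to look and compute and a shell command to move; the robot and the scene stay as the last step left them, time stands still between calls to the robot, and variables do not carry over. Pictures are saved under pics/ and viewed, at most 14 in all, crops included, and the job is handed in when it is done.

```bash
mkdir -p pics; python3 - <<'E'
from station import *
import cv2,numpy as np
s=get_state();print(s['time'],s['position'],s['tool_rot'],s['width'])
for c in ("top","side"):
    cv2.imwrite(f"pics/{c}0.png",read_camera(c))
    for t in ["tube_blue_center","tube_orange_center","tube_green_center","tube_white_center","tag_blue","tag_orange","tag_green","tag_white","grey_rack","yellow_rack"]:
        print(c,t,[(np.round(d['at'],3).tolist(),round(d['confidence'],2)) for d in mark_of(t,c)])
print(get_state()['time'])
E
```

```text
0.0 [0.25742461 0.56908438 0.22172353] [-1.23072310e-04  2.10799752e-01  9.77528985e-01 -7.30138750e-04] 0.9985907702238863
top tube_blue_center [([0.549, 0.343, 0.056], 0.77), ([0.596, 0.211, 0.06], 0.66)]
top tube_orange_center [([0.57, 0.259, 0.059], 0.9)]
top tube_green_center [([0.486, 0.297, 0.059], 0.74), ([0.642, 0.118, 0.062], 0.65)]
top tube_white_center [([0.618, 0.169, 0.06], 0.83)]
top tag_blue [([0.566, 0.188, 0.011], 0.43), ([0.568, 0.256, 0.06], 0.32)]
top tag_orange [([0.546, 0.236, 0.012], 0.64)]
top tag_green [([0.608, 0.099, 0.009], 0.62)]
top tag_white [([0.591, 0.144, 0.012], 0.55)]
top grey_rack [([0.61, 0.184, 0.001], 0.58), ([0.616, 0.171, 0.061], 0.54), ([0.566, 0.263, 0.059], 0.35)]
top yellow_rack [([0.44, 0.096, 0.0], 0.7)]
side tube_blue_center [([0.553, 0.345, 0.055], 0.86), ([0.6, 0.208, 0.062], 0.79)]
side tube_orange_center [([0.572, 0.259, 0.066], 0.67)]
side tube_green_center [([0.485, 0.299, 0.06], 0.71)]
side tube_white_center [([0.616, 0.173, 0.061], 0.89)]
side tag_blue [([0.564, 0.194, 0.009], 0.53), ([0.599, 0.209, 0.062], 0.35)]
side tag_orange [([0.544, 0.237, 0.006], 0.41)]
side tag_green []
side tag_white [([0.601, 0.208, 0.06], 0.44)]
side grey_rack [([0.607, 0.18, 0.0], 0.85)]
side yellow_rack [([0.437, 0.093, 0.003], 0.67)]
1.1
```

View pics/top0.png

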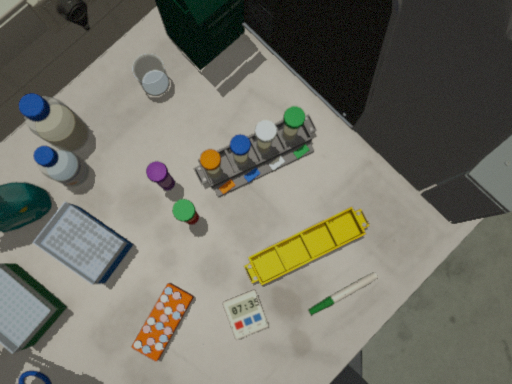

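View pics/side0.png

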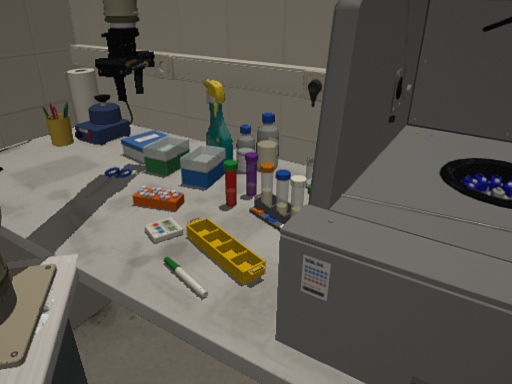

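The side view shows the machine close right of the scene and hides the green tube. In the top picture:
- **Grey rack, left to right:** orange (210,160), blue (240,145), white (266,130), green (294,117), with tiles to match.
- **Yellow rack:** centre at about (307,247).
- **Could be mistaken for the tubes:** purple tube (158,172), red tube with a green cap (185,210), and bottles with blue caps (35,107) and (47,157). I leave all of these alone.

Next I fit the rack and the caps more finely.

```bash
cat > h.py <<'E'
from station import *
import cv2,numpy as np,json
from scipy.optimize import minimize
from scipy.spatial.transform import Rotation as Ro
def proj(m,P):
    C=np.atleast_2d(P)@np.array(m['R']).T+np.array(m['t']);s=C[:,:2]/C[:,2:]
    s=s*(1+m['k1']*(s**2).sum(1,keepdims=True))
    return s*[m['fx'],m['fy']]+[m['cx'],m['cy']]
def hull(m,P,sh=(384,512),S=4):
    M=np.zeros((sh[0]*S,sh[1]*S),np.uint8)
    cv2.fillConvexPoly(M,cv2.convexHull(np.round((proj(m,P)+.5)*S).astype(np.int32)),1)
    return cv2.resize(M.astype(np.float32),sh[::-1],interpolation=cv2.INTER_AREA)
def delta(p,yaw):
    """tool-axes shift and turn to TCP p, pointing down, tool y along yaw"""
    s=get_state();q=s['tool_rot'];R=Ro.from_quat([q[1],q[2],q[3],q[0]])
    best=None
    for a in (yaw,yaw+np.pi):
        y=np.array([np.cos(a),np.sin(a),0]);z=np.array([0,0,-1.]);x=np.cross(y,z)
        r=(R.inv()*Ro.from_matrix(np.c_[x,y,z])).as_rotvec()
        if best is None or np.linalg.norm(r)<np.linalg.norm(best): best=r
    print('dpos',np.round(R.inv().apply(np.array(p)-s['position']),4),'dr',np.round(best,3))
E
python3 - <<'E'
from h import *
im=read_camera("top");m=camera_model("top")
hsv=cv2.cvtColor(im,cv2.COLOR_BGR2HSV).astype(int);H,S,V=hsv[...,0],hsv[...,1],hsv[...,2]
Y=((H>20)&(H<34)&(S>120)&(V>60)).astype(np.uint8)
n,l,st,c=cv2.connectedComponentsWithStats(Y);k=1+np.argmax(st[1:,4]);Y=(l==k).astype(np.uint8)
Y=cv2.morphologyEx(Y,cv2.MORPH_CLOSE,np.ones((7,7)))
print('yellow',st[k],c[k])
def W(v,P):
    cc,s=np.cos(v[2]),np.sin(v[2]);return np.array(P)@np.array([[cc,-s,0],[s,cc,0],[0,0,1]]).T+[v[0],v[1],0]
box=[(x,y,z) for x in(-.027,.027) for y in(-.104,.104) for z in (0,.03)]
tab=[(x,y,z) for x in(-.012,.012) for y in(-.115,.115) for z in (.012,.03)]
f=lambda v:np.abs(np.maximum(hull(m,W(v,box)),hull(m,W(v,tab)))-Y).sum()
b=min((minimize(f,[.439,.095,a],method='Nelder-Mead',options=dict(initial_simplex=[[.439,.095,a],[.45,.095,a],[.439,.105,a],[.439,.095,a+.1]],xatol=1e-4)) for a in(.35,.45,.55)),key=lambda r:r.fun)
print('yellow pose',b.x,b.fun,Y.sum())
t=np.linspace(0,2*np.pi,24)
for n,g in dict(orange=(.571,.259),blue=(.598,.21),white=(.617,.171),green=(.642,.118)).items():
    reg=silhouettes(f"tube_{n}_center","top")
    def cyl(v,r,z0,z1): return np.array([(v[0]+r*np.cos(a),v[1]+r*np.sin(a),z) for a in t for z in(z0,z1)])
    fm=lambda v:np.maximum(hull(m,cyl(v,.0172,.104,.119)),hull(m,cyl(v,.0142,.004,.104)))
    g0=fm(g);iou=[(np.minimum(g0,d['region']).sum()/np.maximum(g0,d['region']).sum(),i) for i,d in enumerate(reg)]
    if not iou: print(n,'none');continue
    q,i=max(iou);M=reg[i]['region'].astype(float)
    r=minimize(lambda v:np.abs(fm(v)-M).sum(),g,method='Nelder-Mead',options=dict(initial_simplex=[g,(g[0]+.008,g[1]),(g[0],g[1]+.008)],xatol=1e-4))
    print(n,np.round(r.x,4),round(q,2),r.fun,M.sum())
cv2.imwrite('pics/crop.png',cv2.resize(im[90:300,180:380],None,fx=2.8,fy=2.8,interpolation=cv2.INTER_CUBIC))
E
```

```text
yellow [ 244  207  125   78 3873] [306.1856442  245.74619158]
yellow pose [0.43864741 0.09302481 0.45409492] 184.3125 3942
orange [0.4349 0.1948] 0.0 906.0 513.0
blue [0.5945 0.2107] 0.85 60.4375 495.0
white [0.6191 0.1689] 0.83 25.375 584.0
green [0.6433 0.1221] 0.72 34.75 600.0
```

View pics/crop.png

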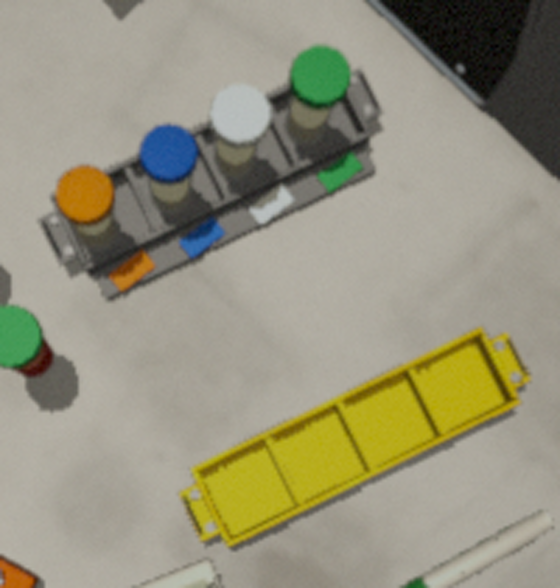

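The crop confirms the choice: orange, blue, white, green from left to right, each with its matching tile. The red tube with the green cap at the lower left is the look-alike. The yellow rack sits at (0.439, 0.093) with yaw 0.454. I start with orange.

```bash
python3 -c "
from h import *
delta((.571,.259,.20),.455)"
```

```text
dpos [-0.4135 -0.1537  0.0226] dr [ 0.    -0.     0.691]
```

```bash
python3 -m creep '[{"delta_pos":[-0.05,-0.02,0],"dr":[0,0,0.1]},{"delta_pos":[-0.10,-0.04,0],"dr":[0,0,0.25]},{"delta_pos":[-0.155,-0.058,0],"dr":[0,0,0.4]},{"delta_pos":[-0.21,-0.078,0.01],"dr":[0,0,0.55]},{"delta_pos":[-0.265,-0.098,0.01],"dr":[0,0,0.691]},{"delta_pos":[-0.32,-0.118,0.02],"dr":[0,0,0.691]},{"delta_pos":[-0.375,-0.138,0.022],"dr":[0,0,0.691]},{"delta_pos":[-0.413,-0.154,0.022],"dr":[0,0,0.691]}]' 1; python3 - <<'E'
from h import *
delta((.571,.259,.066),.455)
im=read_camera("wrist");m=camera_model("wrist");cv2.imwrite('pics/w1.png',im)
for n,g in dict(orange=(.571,.259),blue=(.596,.2105),white=(.618,.170)).items():
    print(n,np.round(proj(m,[[*g,.119]]),1),[np.round(d['at'],4) for d in mark_of(f"tube_{n}_center","wrist")])
E
```

```text
time: 2.35
position: [0.5721, 0.2563, 0.2004]
tool_rot: [0.0, 0.53, 0.848, -0.0]
force: [-1.1, 0.8, 0.1]
width: 1.001
grasp_force: 0.0
dpos [0.003  0.0002 0.1344] dr [ 0.     0.001 -0.002]
orange [[261.5 188.6]] [array([0.5708, 0.2618, 0.0598])]
blue [[263.  240.8]] [array([0.5895, 0.209 , 0.0607])]
white [[265.1 280.2]] []
```

View pics/w1.png

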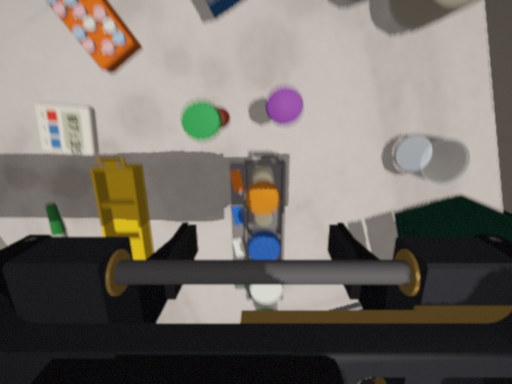

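The wrist view shows the orange cap at (264,199), the blue cap at (264,246), and the purple and red look-alikes at (284,105) and (202,120). The arm was still settling, so I measure the caps again at rest.

```bash
cat > cap.py <<'E'
from h import *
def caps(names,G):
    m=camera_model("wrist");im=read_camera("wrist")
    hsv=cv2.cvtColor(im,cv2.COLOR_BGR2HSV).astype(int);H,S,V=hsv[...,0],hsv[...,1],hsv[...,2]
    sel=dict(orange=(H>6)&(H<20)&(S>180),blue=(H>100)&(H<125)&(S>150),green=(H>50)&(H<85)&(S>120),white=(S<40)&(V>170))
    t=np.linspace(0,2*np.pi,32)
    for n in names:
        g=G[n];p=proj(m,[[*g,.115]])[0]
        k,l,st,c=cv2.connectedComponentsWithStats((sel[n]&(V>60)).astype(np.uint8))
        ok=[i for i in range(1,k) if st[i,4]>80 and np.hypot(*(c[i]-p))<35]
        if not ok: print(n,'none',p);continue
        M=(l==ok[0]).astype(float)
        f=lambda v:np.abs(hull(m,np.array([(v[0]+.0172*np.cos(a),v[1]+.0172*np.sin(a),z) for a in t for z in(.104,.119)]))-M).sum()
        r=minimize(f,g,method='Nelder-Mead',options=dict(initial_simplex=[g,(g[0]+.008,g[1]),(g[0],g[1]+.008)],xatol=1e-4))
        print(n,np.round(r.x,4),round(r.fun),M.sum(),st[ok[0]])
E
python3 - <<'E'
from cap import *
s=get_state();print(s['position'])
caps(['orange','blue'],dict(orange=(.571,.259),blue=(.596,.2105)))
im=read_camera("top");m=camera_model("top")
hsv=cv2.cvtColor(im,cv2.COLOR_BGR2HSV)
E
```

```text
[0.57066271 0.25841437 0.20039362]
orange [0.7632 0.042 ] 180 180.0 [230 171  13  20 180]
blue [0.5964 0.2082] 212 796.0 [248 230  32  30 796]
```

```bash
sed -i 's/M=(l==ok\[0\])/ok.sort(key=lambda i:-st[i,4]);M=(l==ok[0])/' cap.py; python3 - <<'E'
from cap import *
caps(['orange'],dict(orange=(.571,.259)))
delta((.571,.259,.066),.455)
E
```

```text
orange [0.5718 0.2569] 195 892.0 [246 183  33  34 892]
dpos [-0.0021  0.0007  0.1346] dr [-0.    -0.001  0.002]
```

```bash
python3 -m creep '[{"delta_pos":[-0.001,0,0.04],"dr":[0,0,0]},{"delta_pos":[-0.001,0,0.075],"dr":[0,0,0]},{"delta_pos":[-0.001,0,0.105],"dr":[0,0,0]},{"delta_pos":[-0.001,0,0.125],"dr":[0,0,0]},{"delta_pos":[-0.001,0,0.134],"dr":[0,0,0]},{"delta_pos":[-0.001,0,0.134],"dr":[0,0,0]}]' 1 && python3 -m creep '[{"delta_pos":[0,0,0],"dr":[0,0,0]},{"delta_pos":[0,0,0],"dr":[0,0,0]},{"delta_pos":[0,0,0],"dr":[0,0,0]},{"delta_pos":[0,0,0],"dr":[0,0,0]},{"delta_pos":[0,0,0],"dr":[0,0,0]},{"delta_pos":[0,0,0],"dr":[0,0,0]}]' -1 15
```

```text
time: 3.45
position: [0.5708, 0.2584, 0.0667]
tool_rot: [-0.0, 0.529, 0.848, 0.0]
force: [0.3, -0.1, 0.5]
width: 0.999
grasp_force: 0.0
time: 4.2
position: [0.5708, 0.258, 0.0665]
tool_rot: [-0.0, 0.529, 0.848, -0.0]
force: [-0.3, -0.1, -0.2]
width: 0.402
grasp_force: 0.2
```

```bash
python3 -m creep '[{"delta_pos":[0,0,0],"dr":[0,0,0]},{"delta_pos":[0,0,0],"dr":[0,0,0]},{"delta_pos":[0,0,0],"dr":[0,0,0]},{"delta_pos":[0,0,0],"dr":[0,0,0]}]' && python3 -m creep '[{"delta_pos":[0,0,-0.01],"dr":[0,0,0]},{"delta_pos":[0,0,-0.03],"dr":[0,0,0]},{"delta_pos":[0,0,-0.06],"dr":[0,0,0]},{"delta_pos":[0,0,-0.09],"dr":[0,0,0]},{"delta_pos":[0,0,-0.12],"dr":[0,0,0]},{"delta_pos":[0,0,-0.135],"dr":[0,0,0]},{"delta_pos":[0,0,-0.135],"dr":[0,0,0]}]'; python3 - <<'E'
from h import *
delta((.4715,.0256,.20),.455)
m=camera_model("side");im=read_camera("side")
p=proj(m,[[*get_state()['position']]])[0].astype(int);print(p)
cv2.imwrite('pics/s1.png',im[max(0,p[1]-100):p[1]+100,max(0,p[0]-100):p[0]+100].repeat(2,0).repeat(2,1))
E
```

```text
time: 4.7
position: [0.5708, 0.2581, 0.0665]
tool_rot: [-0.0, 0.529, 0.848, 0.0]
force: [-0.0, 0.1, -0.4]
width: 0.389
grasp_force: 15.0
time: 5.58
position: [0.5714, 0.2583, 0.2029]
tool_rot: [0.001, 0.529, 0.848, 0.001]
force: [0.8, 0.1, -0.5]
width: 0.388
grasp_force: 15.0
dpos [-0.1651 -0.192   0.0024] dr [ 0.002 -0.    -0.   ]
[268 130]
```

View pics/s1.png

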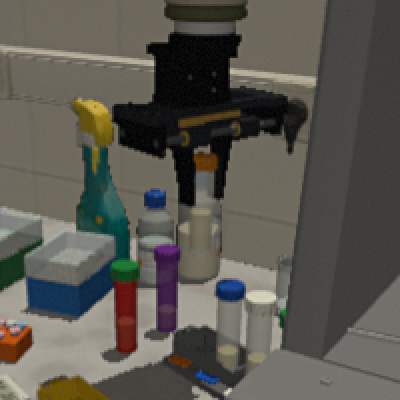

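The orange tube is held upright by its cap: the cap is at (205,162) in the crop and the other tubes are undisturbed. I carry it to the rightmost yellow bay.

```bash
python3 -m creep '[{"delta_pos":[-0.012,-0.014,0],"dr":[0,0,0]},{"delta_pos":[-0.04,-0.046,0],"dr":[0,0,0]},{"delta_pos":[-0.07,-0.081,0],"dr":[0,0,0]},{"delta_pos":[-0.10,-0.116,0],"dr":[0,0,0]},{"delta_pos":[-0.13,-0.151,0],"dr":[0,0,0]},{"delta_pos":[-0.153,-0.178,0],"dr":[0,0,0]},{"delta_pos":[-0.165,-0.192,0],"dr":[0,0,0]},{"delta_pos":[-0.165,-0.192,0],"dr":[0,0,0]}]'; python3 - <<'E'
from h import *
delta((.4715,.0256,.068),.455)
E
```

```text
time: 6.62
position: [0.4706, 0.0251, 0.2012]
tool_rot: [-0.0, 0.53, 0.848, -0.0]
force: [-0.1, 0.4, -0.3]
width: 0.387
grasp_force: 15.0
dpos [0.     0.001  0.1332] dr [-0.    -0.    -0.001]
```

```bash
python3 -m creep '[{"delta_pos":[0,0.001,0.03],"dr":[0,0,0]},{"delta_pos":[0,0.001,0.06],"dr":[0,0,0]},{"delta_pos":[0,0.001,0.085],"dr":[0,0,0]},{"delta_pos":[0,0.001,0.105],"dr":[0,0,0]},{"delta_pos":[0,0.001,0.12],"dr":[0,0,0]},{"delta_pos":[0,0.001,0.128],"dr":[0,0,0]},{"delta_pos":[0,0.001,0.133],"dr":[0,0,0]},{"delta_pos":[0,0.001,0.133],"dr":[0,0,0]}]' && python3 -m creep '[{"delta_pos":[0,0,0],"dr":[0,0,0]}]'; python3 - <<'E'
from h import *
im=read_camera("side");cv2.imwrite('pics/s2.png',im[120:320,120:320].repeat(2,0).repeat(2,1))
E
```

```text
time: 7.62
position: [0.4719, 0.026, 0.0686]
tool_rot: [0.0, 0.529, 0.848, 0.0]
force: [0.0, -0.1, -0.5]
width: 0.39
grasp_force: 15.0
time: 7.75
position: [0.4721, 0.026, 0.069]
tool_rot: [0.0, 0.529, 0.848, 0.0]
force: [-0.1, 0.3, -0.7]
width: 0.389
grasp_force: 15.0
```

View pics/s2.png

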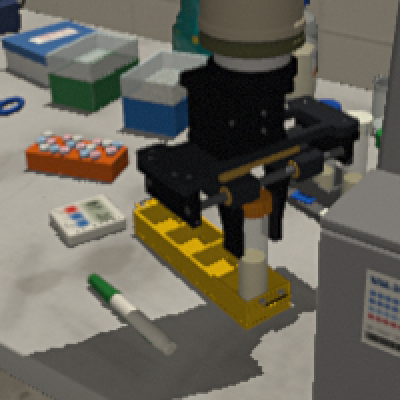

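The orange tube is in the rightmost bay, upright. I let go and retreat.

```bash
python3 -m creep '[{"delta_pos":[0,0,0.0015],"dr":[0,0,0]},{"delta_pos":[0,0,0.0015],"dr":[0,0,0]}]' && python3 -m creep '[{"delta_pos":[0,0,0],"dr":[0,0,0]},{"delta_pos":[0,0,0],"dr":[0,0,0]},{"delta_pos":[0,0,0],"dr":[0,0,0]},{"delta_pos":[0,0,0],"dr":[0,0,0]},{"delta_pos":[0,0,0],"dr":[0,0,0]},{"delta_pos":[0,0,0],"dr":[0,0,0]}]' 1 && python3 -m creep '[{"delta_pos":[0,0,-0.01],"dr":[0,0,0]},{"delta_pos":[0,0,-0.03],"dr":[0,0,0]},{"delta_pos":[0,0,-0.065],"dr":[0,0,0]},{"delta_pos":[0,0,-0.10],"dr":[0,0,0]},{"delta_pos":[0,0,-0.132],"dr":[0,0,0]},{"delta_pos":[0,0,-0.132],"dr":[0,0,0]}]'; python3 - <<'E'
from h import *
delta((.596,.2095,.20),.455)
print(mark_of("tube_orange_center","top")[0],mark_of("yellow_rack","top")[0])
E
```

```text
time: 8.05
position: [0.4718, 0.0259, 0.067]
tool_rot: [-0.0, 0.529, 0.848, 0.0]
force: [0.0, -0.4, -0.6]
width: 0.386
grasp_force: 15.0
time: 8.8
position: [0.4718, 0.0259, 0.067]
tool_rot: [0.0, 0.529, 0.848, 0.0]
force: [0.5, 0.4, 0.3]
width: 0.961
grasp_force: 0.0
time: 9.55
position: [0.4732, 0.026, 0.202]
tool_rot: [0.002, 0.529, 0.848, 0.002]
force: [-0.1, -0.7, -0.0]
width: 1.002
grasp_force: 0.0
dpos [0.1109 0.1909 0.0029] dr [ 0.005  0.001 -0.   ]Traceback (most recent call last):
  File "<stdin>", line 3, in <module>
IndexError: list index out of range
```

```bash
python3 -m creep '[{"delta_pos":[0.02,0.035,0],"dr":[0,0,0]},{"delta_pos":[0.045,0.078,0],"dr":[0,0,0]},{"delta_pos":[0.07,0.12,0],"dr":[0,0,0]},{"delta_pos":[0.095,0.163,0],"dr":[0,0,0]},{"delta_pos":[0.11,0.19,0.002],"dr":[0,0,0]},{"delta_pos":[0.11,0.19,0.002],"dr":[0,0,0]},{"delta_pos":[0.11,0.19,0.002],"dr":[0,0,0]}]'; python3 - <<'E'
from cap import *
caps(['blue','white'],dict(blue=(.596,.2095),white=(.6185,.169)))
delta((.596,.2095,.067),.455)
E
```

```text
time: 10.48
position: [0.5937, 0.2071, 0.1962]
tool_rot: [-0.0, 0.53, 0.848, -0.001]
force: [0.9, -0.4, -0.8]
width: 0.999
grasp_force: 0.0
blue [0.5956 0.2089] 206 925.0 [249 180  34  34 925]
white none [267.62627465 241.04079113]
dpos [0.0015 0.0033 0.1297] dr [-0.001  0.    -0.001]
```

```bash
python3 -m creep '[{"delta_pos":[0.001,0.002,0.04],"dr":[0,0,0]},{"delta_pos":[0.001,0.002,0.075],"dr":[0,0,0]},{"delta_pos":[0.001,0.002,0.105],"dr":[0,0,0]},{"delta_pos":[0.001,0.002,0.122],"dr":[0,0,0]},{"delta_pos":[0.001,0.002,0.131],"dr":[0,0,0]},{"delta_pos":[0.001,0.002,0.131],"dr":[0,0,0]}]' 1 && python3 -m creep '[{"delta_pos":[0,0,0],"dr":[0,0,0]},{"delta_pos":[0,0,0],"dr":[0,0,0]},{"delta_pos":[0,0,0],"dr":[0,0,0]},{"delta_pos":[0,0,0],"dr":[0,0,0]},{"delta_pos":[0,0,0],"dr":[0,0,0]},{"delta_pos":[0,0,0],"dr":[0,0,0]},{"delta_pos":[0,0,0],"dr":[0,0,0]},{"delta_pos":[0,0,0],"dr":[0,0,0]}]' -1 15; python3 -c "
from h import *
delta((.4496,.0705,.20),.455)"
```

```text
time: 11.28
position: [0.5956, 0.2098, 0.0663]
tool_rot: [0.0, 0.529, 0.848, 0.0]
force: [0.0, 0.3, -0.1]
width: 1.001
grasp_force: 0.0
time: 12.28
position: [0.5955, 0.21, 0.066]
tool_rot: [-0.0, 0.529, 0.848, 0.0]
force: [-0.7, 0.1, -0.6]
width: 0.389
grasp_force: 15.0
dpos [-0.0612 -0.1923 -0.134 ] dr [ 0. -0. -0.]
```

```bash
python3 -m creep '[{"delta_pos":[0,0,-0.01],"dr":[0,0,0]},{"delta_pos":[0,0,-0.03],"dr":[0,0,0]},{"delta_pos":[0,0,-0.06],"dr":[0,0,0]},{"delta_pos":[0,0,-0.09],"dr":[0,0,0]},{"delta_pos":[0,0,-0.12],"dr":[0,0,0]},{"delta_pos":[0,0,-0.134],"dr":[0,0,0]},{"delta_pos":[0,0,-0.134],"dr":[0,0,0]}]' && python3 -m creep '[{"delta_pos":[-0.005,-0.016,0],"dr":[0,0,0]},{"delta_pos":[-0.016,-0.05,0],"dr":[0,0,0]},{"delta_pos":[-0.028,-0.088,0],"dr":[0,0,0]},{"delta_pos":[-0.04,-0.126,0],"dr":[0,0,0]},{"delta_pos":[-0.051,-0.16,0],"dr":[0,0,0]},{"delta_pos":[-0.058,-0.182,0],"dr":[0,0,0]},{"delta_pos":[-0.061,-0.192,0],"dr":[0,0,0]},{"delta_pos":[-0.061,-0.192,0],"dr":[0,0,0]}]'; python3 -c "
from h import *
delta((.4496,.0705,.068),.455)
im=read_camera('side');cv2.imwrite('pics/s3.png',im[80:330,120:320].repeat(2,0).repeat(2,1))"
```

```text
time: 13.15
position: [0.596, 0.2101, 0.2013]
tool_rot: [0.001, 0.529, 0.848, 0.001]
force: [-0.5, 0.5, -1.3]
width: 0.39
grasp_force: 15.0
time: 14.15
position: [0.4496, 0.0708, 0.1997]
tool_rot: [-0.0, 0.529, 0.848, -0.0]
force: [0.2, 0.8, -0.4]
width: 0.387
grasp_force: 15.0
dpos [-0.0003 -0.0002  0.1317] dr [-0. -0. -0.]
```

View pics/s3.png

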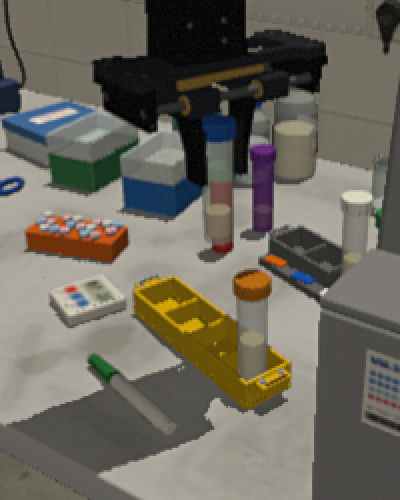

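The orange tube stands upright in its bay, and the blue tube hangs straight over the bay beside it, cap at (220,128). I lower it and release.

```bash
python3 -m creep '[{"delta_pos":[0,0,0.03],"dr":[0,0,0]},{"delta_pos":[0,0,0.06],"dr":[0,0,0]},{"delta_pos":[0,0,0.085],"dr":[0,0,0]},{"delta_pos":[0,0,0.105],"dr":[0,0,0]},{"delta_pos":[0,0,0.12],"dr":[0,0,0]},{"delta_pos":[0,0,0.128],"dr":[0,0,0]},{"delta_pos":[0,0,0.133],"dr":[0,0,0]},{"delta_pos":[0,0,0.133],"dr":[0,0,0]}]' && python3 -m creep '[{"delta_pos":[0,0,0],"dr":[0,0,0]},{"delta_pos":[0,0,0],"dr":[0,0,0]},{"delta_pos":[0,0,0],"dr":[0,0,0]},{"delta_pos":[0,0,0],"dr":[0,0,0]},{"delta_pos":[0,0,0],"dr":[0,0,0]},{"delta_pos":[0,0,0],"dr":[0,0,0]}]' 1 && python3 -m creep '[{"delta_pos":[0,0,-0.01],"dr":[0,0,0]},{"delta_pos":[0,0,-0.03],"dr":[0,0,0]},{"delta_pos":[0,0,-0.065],"dr":[0,0,0]},{"delta_pos":[0,0,-0.10],"dr":[0,0,0]},{"delta_pos":[0,0,-0.132],"dr":[0,0,0]},{"delta_pos":[0,0,-0.132],"dr":[0,0,0]}]'; python3 -c "
from h import *
delta((.619,.169,.20),.455)"
```

```text
time: 15.2
position: [0.45, 0.0709, 0.0671]
tool_rot: [0.0, 0.529, 0.848, 0.0]
force: [-0.1, 0.3, -0.6]
width: 0.39
grasp_force: 15.0
time: 15.95
position: [0.4498, 0.0708, 0.067]
tool_rot: [-0.0, 0.529, 0.848, 0.0]
force: [-0.2, -0.4, -0.0]
width: 0.958
grasp_force: 0.0
time: 16.7
position: [0.4512, 0.0711, 0.2019]
tool_rot: [0.001, 0.529, 0.848, 0.002]
force: [0.3, 0.8, 0.2]
width: 0.997
grasp_force: 0.0
dpos [0.0142 0.1937 0.0029] dr [ 0.005  0.    -0.   ]
```

```bash
sed -i 's/(S<40)&(V>170)/(S<60)\&(V>200)/' cap.py; python3 -m creep '[{"delta_pos":[0.003,0.035,0],"dr":[0,0,0]},{"delta_pos":[0.006,0.085,0],"dr":[0,0,0]},{"delta_pos":[0.01,0.13,0],"dr":[0,0,0]},{"delta_pos":[0.013,0.175,0],"dr":[0,0,0]},{"delta_pos":[0.014,0.194,0],"dr":[0,0,0]},{"delta_pos":[0.014,0.194,0],"dr":[0,0,0]},{"delta_pos":[0.014,0.194,0],"dr":[0,0,0]}]'; python3 - <<'E'
from cap import *
delta((.619,.169,.0665),.455)
caps(['green','white'],dict(green=(.6433,.122),white=(.619,.169)))
E
```

```text
time: 17.58
position: [0.6173, 0.1679, 0.1987]
tool_rot: [-0.0, 0.53, 0.848, -0.0]
force: [-0.4, -0.7, -0.0]
width: 0.997
grasp_force: 0.0
dpos [0.0002 0.0022 0.1322] dr [-0.001  0.    -0.001]
green [0.6425 0.1215] 155 871.0 [248 229  33  31 871]
white [0.6213 0.1639] 414 686.0 [250 189  29  28 686]
```

```bash
python3 -m creep '[{"delta_pos":[0.001,0.001,0.04],"dr":[0,0,0]},{"delta_pos":[0.001,0.001,0.075],"dr":[0,0,0]},{"delta_pos":[0.001,0.001,0.105],"dr":[0,0,0]},{"delta_pos":[0.001,0.001,0.122],"dr":[0,0,0]},{"delta_pos":[0.001,0.001,0.132],"dr":[0,0,0]},{"delta_pos":[0.001,0.001,0.132],"dr":[0,0,0]}]' 1 && python3 -m creep '[{"delta_pos":[0,0,0],"dr":[0,0,0]},{"delta_pos":[0,0,0],"dr":[0,0,0]},{"delta_pos":[0,0,0],"dr":[0,0,0]},{"delta_pos":[0,0,0],"dr":[0,0,0]},{"delta_pos":[0,0,0],"dr":[0,0,0]},{"delta_pos":[0,0,0],"dr":[0,0,0]},{"delta_pos":[0,0,0],"dr":[0,0,0]},{"delta_pos":[0,0,0],"dr":[0,0,0]}]' -1 15; python3 -c "
from h import *
delta((.4277,.1155,.20),.455)"
```

```text
time: 18.38
position: [0.6184, 0.1699, 0.0673]
tool_rot: [-0.0, 0.529, 0.848, 0.0]
force: [0.2, 0.9, -1.0]
width: 0.999
grasp_force: 0.0
time: 19.38
position: [0.6184, 0.17, 0.067]
tool_rot: [-0.0, 0.529, 0.848, 0.0]
force: [0.3, 1.0, -0.5]
width: 0.386
grasp_force: 15.1
dpos [ 0.0349 -0.1952 -0.133 ] dr [-0. -0. -0.]
```

```bash
python3 -m creep '[{"delta_pos":[0,0,-0.01],"dr":[0,0,0]},{"delta_pos":[0,0,-0.03],"dr":[0,0,0]},{"delta_pos":[0,0,-0.06],"dr":[0,0,0]},{"delta_pos":[0,0,-0.09],"dr":[0,0,0]},{"delta_pos":[0,0,-0.12],"dr":[0,0,0]},{"delta_pos":[0,0,-0.133],"dr":[0,0,0]},{"delta_pos":[0,0,-0.133],"dr":[0,0,0]}]' && python3 -m creep '[{"delta_pos":[0.003,-0.016,0],"dr":[0,0,0]},{"delta_pos":[0.009,-0.05,0],"dr":[0,0,0]},{"delta_pos":[0.016,-0.088,0],"dr":[0,0,0]},{"delta_pos":[0.023,-0.126,0],"dr":[0,0,0]},{"delta_pos":[0.029,-0.162,0],"dr":[0,0,0]},{"delta_pos":[0.033,-0.185,0],"dr":[0,0,0]},{"delta_pos":[0.035,-0.195,0],"dr":[0,0,0]},{"delta_pos":[0.035,-0.195,0],"dr":[0,0,0]}]'; python3 -c "
from h import *
delta((.4277,.1155,.068),.455)
im=read_camera('side');cv2.imwrite('pics/s4.png',im[80:330,120:320].repeat(2,0).repeat(2,1))"
```

```text
time: 20.25
position: [0.6188, 0.17, 0.2011]
tool_rot: [0.001, 0.529, 0.848, 0.001]
force: [-0.7, -0.2, -1.1]
width: 0.387
grasp_force: 15.1
time: 21.25
position: [0.4277, 0.1158, 0.1998]
tool_rot: [-0.0, 0.529, 0.848, -0.0]
force: [0.6, 0.3, -0.5]
width: 0.388
grasp_force: 15.1
dpos [-3.000e-04 -1.000e-04  1.318e-01] dr [-0. -0.  0.]
```

View pics/s4.png

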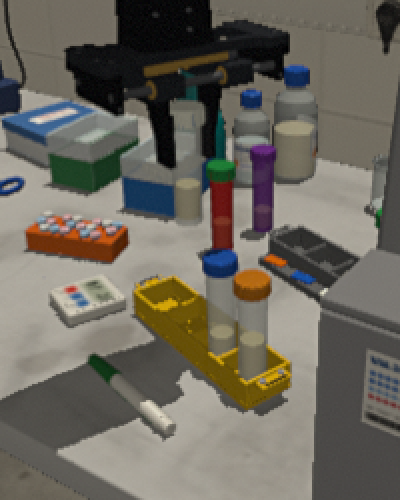

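Orange and blue stand upright in their bays, and the white tube hangs straight at (188,165). I lower and release it, then go to green.

```bash
python3 -m creep '[{"delta_pos":[0,0,0.03],"dr":[0,0,0]},{"delta_pos":[0,0,0.06],"dr":[0,0,0]},{"delta_pos":[0,0,0.085],"dr":[0,0,0]},{"delta_pos":[0,0,0.105],"dr":[0,0,0]},{"delta_pos":[0,0,0.12],"dr":[0,0,0]},{"delta_pos":[0,0,0.128],"dr":[0,0,0]},{"delta_pos":[0,0,0.132],"dr":[0,0,0]},{"delta_pos":[0,0,0.132],"dr":[0,0,0]}]' && python3 -m creep '[{"delta_pos":[0,0,0],"dr":[0,0,0]},{"delta_pos":[0,0,0],"dr":[0,0,0]},{"delta_pos":[0,0,0],"dr":[0,0,0]},{"delta_pos":[0,0,0],"dr":[0,0,0]},{"delta_pos":[0,0,0],"dr":[0,0,0]},{"delta_pos":[0,0,0],"dr":[0,0,0]}]' 1 && python3 -m creep '[{"delta_pos":[0,0,-0.01],"dr":[0,0,0]},{"delta_pos":[0,0,-0.03],"dr":[0,0,0]},{"delta_pos":[0,0,-0.065],"dr":[0,0,0]},{"delta_pos":[0,0,-0.10],"dr":[0,0,0]},{"delta_pos":[0,0,-0.132],"dr":[0,0,0]},{"delta_pos":[0,0,-0.132],"dr":[0,0,0]}]'; python3 -c "
from h import *
delta((.643,.1215,.20),.455)"
```

```text
time: 22.3
position: [0.4281, 0.1158, 0.0682]
tool_rot: [0.0, 0.529, 0.848, 0.0]
force: [0.2, -0.2, -0.4]
width: 0.385
grasp_force: 15.1
time: 23.05
position: [0.4278, 0.1157, 0.068]
tool_rot: [-0.0, 0.529, 0.848, 0.0]
force: [-0.2, 0.7, -0.4]
width: 0.96
grasp_force: 0.0
time: 23.8
position: [0.4292, 0.1162, 0.2029]
tool_rot: [0.001, 0.529, 0.848, 0.002]
force: [-0.4, 0.6, 0.4]
width: 0.999
grasp_force: 0.0
dpos [-0.0892  0.1944  0.0039] dr [ 0.005 -0.    -0.   ]
```

```bash
python3 -m creep '[{"delta_pos":[-0.016,0.035,0],"dr":[0,0,0]},{"delta_pos":[-0.037,0.08,0],"dr":[0,0,0]},{"delta_pos":[-0.058,0.126,0],"dr":[0,0,0]},{"delta_pos":[-0.078,0.17,0],"dr":[0,0,0]},{"delta_pos":[-0.089,0.194,0],"dr":[0,0,0]},{"delta_pos":[-0.089,0.194,0],"dr":[0,0,0]},{"delta_pos":[-0.089,0.194,0],"dr":[0,0,0]}]'; python3 - <<'E'
from cap import *
delta((.643,.1215,.0665),.455)
caps(['green'],dict(green=(.6433,.122)))
E
```

```text
time: 24.68
position: [0.6405, 0.1209, 0.1995]
tool_rot: [-0.0, 0.529, 0.848, -0.0]
force: [0.8, -0.6, -1.2]
width: 1.001
grasp_force: 0.0
dpos [-0.0006  0.0027  0.133 ] dr [-0.001 -0.    -0.   ]
green [0.6416 0.1221] 121 986.0 [246 179  36  36 986]
```

```bash
python3 -m creep '[{"delta_pos":[0,0,0.04],"dr":[0,0,0]},{"delta_pos":[0,0,0.075],"dr":[0,0,0]},{"delta_pos":[0,0,0.105],"dr":[0,0,0]},{"delta_pos":[0,0,0.122],"dr":[0,0,0]},{"delta_pos":[0,0,0.133],"dr":[0,0,0]},{"delta_pos":[0,0,0.133],"dr":[0,0,0]}]' 1 && python3 -m creep '[{"delta_pos":[0,0,0],"dr":[0,0,0]},{"delta_pos":[0,0,0],"dr":[0,0,0]},{"delta_pos":[0,0,0],"dr":[0,0,0]},{"delta_pos":[0,0,0],"dr":[0,0,0]},{"delta_pos":[0,0,0],"dr":[0,0,0]},{"delta_pos":[0,0,0],"dr":[0,0,0]},{"delta_pos":[0,0,0],"dr":[0,0,0]},{"delta_pos":[0,0,0],"dr":[0,0,0]}]' -1 15; python3 -c "
from h import *
delta((.4057,.1604,.20),.455)"
```

```text
time: 25.48
position: [0.6411, 0.1211, 0.0671]
tool_rot: [-0.0, 0.529, 0.848, -0.0]
force: [0.9, -0.5, 0.2]
width: 1.003
grasp_force: 0.0
time: 26.48
position: [0.6412, 0.121, 0.067]
tool_rot: [-0.0, 0.529, 0.848, 0.0]
force: [-0.6, 0.9, 0.6]
width: 0.385
grasp_force: 15.1
dpos [ 0.1389 -0.1943 -0.133 ] dr [ 0. -0. -0.]
```

```bash
python3 -m creep '[{"delta_pos":[0,0,-0.01],"dr":[0,0,0]},{"delta_pos":[0,0,-0.03],"dr":[0,0,0]},{"delta_pos":[0,0,-0.06],"dr":[0,0,0]},{"delta_pos":[0,0,-0.09],"dr":[0,0,0]},{"delta_pos":[0,0,-0.12],"dr":[0,0,0]},{"delta_pos":[0,0,-0.133],"dr":[0,0,0]},{"delta_pos":[0,0,-0.133],"dr":[0,0,0]}]' && python3 -m creep '[{"delta_pos":[0.011,-0.016,0],"dr":[0,0,0]},{"delta_pos":[0.034,-0.048,0],"dr":[0,0,0]},{"delta_pos":[0.06,-0.084,0],"dr":[0,0,0]},{"delta_pos":[0.086,-0.12,0],"dr":[0,0,0]},{"delta_pos":[0.112,-0.157,0],"dr":[0,0,0]},{"delta_pos":[0.131,-0.184,0],"dr":[0,0,0]},{"delta_pos":[0.139,-0.194,0],"dr":[0,0,0]},{"delta_pos":[0.139,-0.194,0],"dr":[0,0,0]}]'; python3 -c "
from h import *
delta((.4057,.1604,.068),.455)
im=read_camera('side');cv2.imwrite('pics/s5.png',im[80:330,120:320].repeat(2,0).repeat(2,1))"
```

```text
time: 27.35
position: [0.6416, 0.1211, 0.2012]
tool_rot: [0.001, 0.529, 0.848, 0.001]
force: [-0.0, -0.1, -0.0]
width: 0.39
grasp_force: 15.1
time: 28.35
position: [0.4057, 0.1608, 0.1997]
tool_rot: [-0.0, 0.529, 0.849, -0.0]
force: [0.1, -0.7, -0.5]
width: 0.39
grasp_force: 15.1
dpos [-4.000e-04 -1.000e-04  1.317e-01] dr [-0.    -0.     0.001]
```

View pics/s5.png

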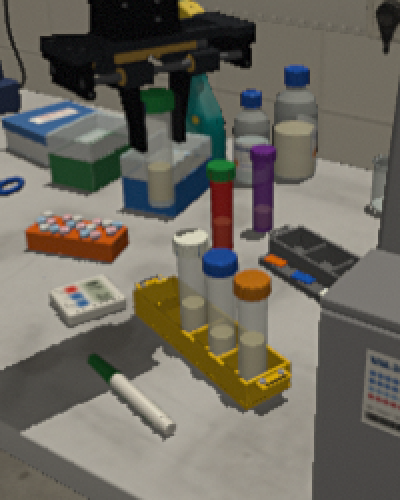

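White, blue and orange are in place, and the green tube hangs straight at (158,150). I lower it, release, and move clear for a final check.

```bash
python3 -m creep '[{"delta_pos":[0,0,0.03],"dr":[0,0,0]},{"delta_pos":[0,0,0.06],"dr":[0,0,0]},{"delta_pos":[0,0,0.085],"dr":[0,0,0]},{"delta_pos":[0,0,0.105],"dr":[0,0,0]},{"delta_pos":[0,0,0.12],"dr":[0,0,0]},{"delta_pos":[0,0,0.128],"dr":[0,0,0]},{"delta_pos":[0,0,0.132],"dr":[0,0,0]},{"delta_pos":[0,0,0.132],"dr":[0,0,0]}]' && python3 -m creep '[{"delta_pos":[0,0,0],"dr":[0,0,0]},{"delta_pos":[0,0,0],"dr":[0,0,0]},{"delta_pos":[0,0,0],"dr":[0,0,0]},{"delta_pos":[0,0,0],"dr":[0,0,0]},{"delta_pos":[0,0,0],"dr":[0,0,0]},{"delta_pos":[0,0,0],"dr":[0,0,0]}]' 1 && python3 -m creep '[{"delta_pos":[0,0,-0.01],"dr":[0,0,0]},{"delta_pos":[0,0,-0.03],"dr":[0,0,0]},{"delta_pos":[0,0,-0.065],"dr":[0,0,0]},{"delta_pos":[0,0,-0.10],"dr":[0,0,0]},{"delta_pos":[0,0,-0.15],"dr":[0,0,0]},{"delta_pos":[0,0,-0.18],"dr":[0,0,0]},{"delta_pos":[0,0,-0.18],"dr":[0,0,0]}]' && python3 -m creep '[{"delta_pos":[0,0.04,0],"dr":[0,0,0]},{"delta_pos":[-0.02,0.09,0],"dr":[0,0,0]},{"delta_pos":[-0.02,0.14,0],"dr":[0,0,0]},{"delta_pos":[-0.02,0.19,0],"dr":[0,0,0]},{"delta_pos":[-0.02,0.23,0],"dr":[0,0,0]},{"delta_pos":[-0.02,0.23,0],"dr":[0,0,0]}]'; python3 - <<'E'
from h import *
im=read_camera("top");cv2.imwrite('pics/t9.png',im)
c,s=np.cos(.454),np.sin(.454)
for cam in("top","side"):
  for n in("green","white","blue","orange"):
    for d in mark_of(f"tube_{n}_center",cam):
      a=np.array(d['at'])-[.4386,.093,0];print(cam,n,np.round([c*a[0]+s*a[1],-s*a[0]+c*a[1],a[2]],3),round(d['confidence'],2))
E
```

```text
time: 29.4
position: [0.4061, 0.1607, 0.0682]
tool_rot: [0.0, 0.529, 0.848, 0.0]
force: [-0.8, -0.6, -1.4]
width: 0.387
grasp_force: 15.1
time: 30.15
position: [0.4058, 0.1607, 0.068]
tool_rot: [-0.0, 0.529, 0.848, 0.0]
force: [-0.4, -0.9, -0.5]
width: 0.96
grasp_force: 0.0
time: 31.02
position: [0.4069, 0.1611, 0.2509]
tool_rot: [0.001, 0.53, 0.848, 0.002]
force: [-0.8, 0.5, -0.4]
width: 0.999
grasp_force: 0.0
time: 31.78
position: [0.622, 0.2445, 0.2452]
tool_rot: [-0.0, 0.529, 0.849, -0.002]
force: [0.1, -0.4, 0.3]
width: 0.998
grasp_force: 0.0
top green [0.132 0.161 0.059] 0.56
top blue [0.208 0.174 0.056] 0.93
side green [0.001 0.079 0.193] 0.91
side green [0.136 0.162 0.059] 0.55
side white [-0.005  0.027  0.062] 0.57
side white [-0.    -0.074  0.063] 0.5
side blue [0.211 0.177 0.057] 0.97
side blue [ 0.004 -0.027  0.062] 0.65
side orange [ 0.003 -0.077  0.061] 0.73
```

View pics/t9.png

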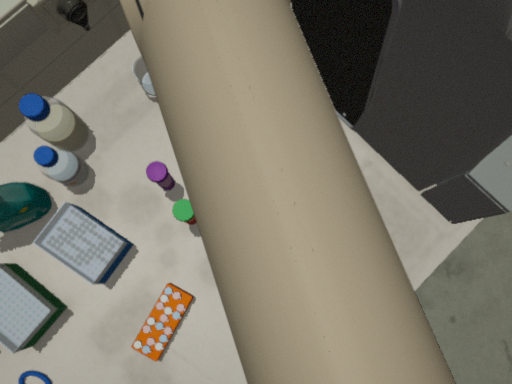

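The arm blocks the top view, and the side results came from the older side picture. I take a new one.

```bash
python3 - <<'E'
from h import *
im=read_camera("side");cv2.imwrite('pics/s9.png',im[80:330,120:320].repeat(2,0).repeat(2,1))
c,s=np.cos(.454),np.sin(.454)
for n in("green","white","blue","orange"):
    for d in mark_of(f"tube_{n}_center","side"):
      a=np.array(d['at'])-[.4386,.093,0];print(n,np.round([c*a[0]+s*a[1],-s*a[0]+c*a[1],a[2]],3),round(d['confidence'],2))
E
```

```text
green [0.132 0.165 0.059] 0.94
green [0.006 0.073 0.062] 0.73
white [-0.002  0.026  0.063] 0.66
blue [0.214 0.174 0.056] 0.6
blue [ 0.006 -0.03   0.063] 0.58
orange [ 0.001 -0.073  0.062] 0.96
```

View pics/s9.png

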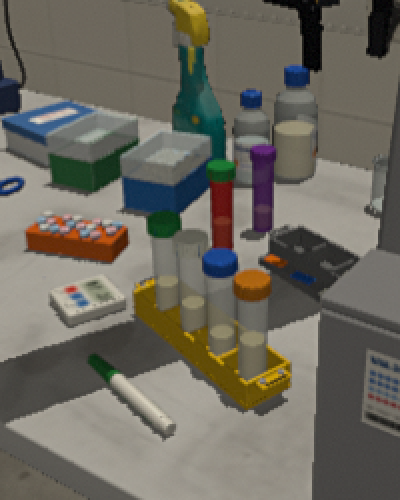

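All four tubes stand upright in the yellow rack: green (165,225), white (193,240), blue (220,262), orange (252,285). Each is within about 6 mm of its bay centre, and the gripper is clear.

```bash
python3 -c "
from station import *
print(close_job())"
```

```text
the job is handed in; nothing more can be done
None
```

I moved all four tubes into the yellow rack in reverse order (left to right: green, white, blue, orange) and handed the job in at about 32 s; the last picture shows them upright and let go, each about 6 mm or less from its bay's centre, but the hand-in gave no verdict.

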